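Index the rotary assembly table one hole on

ROBOT

A 7-joint arm with a two-finger parallel gripper is mounted at the origin on a cart in front of the work surface, level with it; the furniture and walls round the work are solid. World frame = base frame: x ahead of the robot, y to its left, z up, the work surface at z = 0. Lengths are in mm, angles in rad, forces in N, time in s.
With the tool pointing down it reaches from about 350 to 775 mm from the base axis. Payload 3.1 kg.
Tool frame: the origin (TCP) lies on the centre line of the jaws, within the pads' length; the fingertips stand 11 mm ahead of it and the grasp point (between the pads) lies 8 mm behind it; z points along the fingers, y is the line along which they close (so a half turn about z gives the same grasp; the last joint's range is limited). The gripper opens to 85 mm and grips with 20 to 120 N. Pads are 22 mm wide; open, the fingers measure 114 mm over their backs; the gripper's body (76 mm by 85 mm) begins 54 mm behind the grasp point. The pads swing forward as they close: fully open they stand 13 mm farther back than shut.
Start: joints at [-0.042, 0.311, 0.014, 1.512, -0.004, 1.319, -0.027], TCP at [550.016, 0.032, 242.304] pointing down, gripper open.
Joint ranges: [-2.7, 2.7], [-0.3, 1.91], [-1.27, 1.3], [0.12, 2.57], [-1.44, 4.58], [0.2, 2.03], [-3.05, 3.05]. Speed limits (rad/s): [2.79, 2.79, 3.14, 3.14, 3.14, 3.14, 3.14].

INTERFACE

Orientations are given as [roll, pitch, yaw] about the fixed x, y, z axes, in that order (R = Rz(yaw) Ry(pitch) Rx(roll)).
In Python, from bench import env gives the robot as it stands.
- The arm moves only by the shell command python3 -m handwheel 'ROWS' [FORCE]. ROWS is a JSON object of lists of equal length, an entry for each row: "dr": the turn, a rotation vector about the tool's x, y, z in rad, a list of three; "delta_pos": the shift along the tool's x, y, z in mm, a list of three; "grip": the finger opening in mm, from 0 to 85.4. A call has 1 to 5 rows; each row is the pose to reach, as a shift and turn from the pose commanded when the call began, along the tool's axes at that moment; what a row does not reach only later rows make up. A row lasts 1/12 s, in which the tool goes at most 41.7 mm and 7.16 degrees, less where a joint would pass 70% of its speed; a pose out of reach is approached as far as the arm can. A call with a gripper value outside its range is refused whole. The fingers move at their own pace and stop on an object; FORCE is the grip in N (left out, the last holds). Time passes only in rows, so rows that repeat a pose let the fingers close. It gives the time, the measured TCP pose, the force, the opening and the grip force at its end, in the units of the state.
- env.observe(): the state, without advancing time (a new reading comes with each control period).
- env.grab_frame(name): name is "scene" or "side" or "wrist"; returns the picture (420x560x3 uint8, red, green, blue); there is no depth.
- env.calibration(name): a dict with "mtx" (3x3 intrinsics, pixels), "world_to_cam" (4x4, takes a point from world to camera coordinates); the wrist camera has in their place "tool_from_camera" (4x4, takes a point from camera to tool coordinates, whose origin is the TCP and whose axes are the flange's). Camera axes: x right, y up, looking along -z (the intrinsics and any distortion apply to the point x, -y, -z); pixel columns grow to the right and rows downward; lengths in mm; the calibration is good to about 2 mm. A picture is of the moment at which its call begins: read the wrist's pose just before it. calibration takes no time and is no camera call.
- env.hand_in(): hands the job in; it is judged then, once.
The state is a dict: "t": time; "qpos": joint angles; "joint_velocities": joint speeds; "joint_efforts": joint torques, N m; "ee_pos": TCP position; "eef_rot": TCP orientation; "ft_force": force on the tool from outside, world axes, zero at the start; "moment": the same for the moment, N m; "grip_width": finger opening in mm; "gripper_force": force on a finger pad.
Only numpy, scipy, OpenCV 4.12 (cv2) and the standard library are available. Lean on these libraries where they do the work, as an engineer would, in place of code of your own. Each camera call takes 0.05 s, during which the arm holds its last target. There are 200 camera calls.

TASK

Index the rotary table on to its next hole: with the fingertips, gently press the orange plunger down inside its blue collar and, keeping it pressed, turn the table one hole clockwise (seen from above, the way the yellow arrow points), then let the plunger spring fully up into that hole and move away. Turn it by one hole only, do not pinch or lift anything, and leave the blocks in their nests and the loose things on the bench undisturbed.

Things in the scene. Friction and masses are not known exactly. Their poses are not given: they have to be found in the camera images.
- plunger_top (a point): centre of the top of the orange round plunger (47 mm wide), which travels with the table 125 mm from its axis; about 66 mm above the bench when up. It stands in a blue tubular collar (53 mm wide inside, 62 mm outside) fixed to the table; the collar's rim is 6 mm above the plunger's top when that is up, 19 mm when fully pressed. z up.
- table_axis (a point): point on the vertical axis of the rotary table, in its top face 44 mm above the bench; does not turn. The grey base is 200 mm wide. The aluminium table is 170 mm wide, with eight white nests (walls 9 mm high) and a small hub; the blocks in the nests reach 68 mm above the bench.
- turntable (a joint): angle of the table in rad: about 0 at the start (in a hole), growing clockwise seen from above. Eight holes (open notches in the rim of the fixed steel plate under the table), one every 45 degrees (0.785 rad); play in a hole about 0.02 rad either way. With the pin out it turns lightly and stays where it is left.
- plunger (a joint): how far the plunger is pressed down in m: 0 up, 0.013 at its stop. A spring lifts it (3 N up, 6 N at the stop). Above 0.009 the table is free, below 0.007 locked. Let go between holes it rises to 0.008 only, the pin rubbing under the plate, and springs up when the table comes within about 0.02 rad of a hole.
- part_a: black block with a round stub, 18x27x24 mm, loose in a nest on the table; origin at the centre of its underside
- part_b: another such block in the next nest; origin at the centre of its underside
- part_c: another such block in the nest after that; origin at the centre of its underside
- nest_a (a point): centre of the floor of the nest in which part_a stands; travels with the table
- nest_b (a point): centre of the floor of the nest of part_b
- nest_c (a point): centre of the floor of the nest of part_c
- gauge_block: steel gauge block with holes, 25x50x25 mm, loose bystander; origin at the centre of its underside
- plug_gauge: steel plug gauge with a red band, 19x108x19 mm, lying on the bench, bystander; origin at the centre of its underside
- loose_clip: black plastic clip, 19x35x19 mm, bystander; origin at the centre of its underside
- loose_assembly: small black and silver clip assembly, 18x46x18 mm, bystander; origin at the centre of its underside
- tape_roll: roll of white tape lying flat, 58 mm across, 34 mm high, bystander; origin at the centre of its underside

How it is judged (in metres and radians):
On the way, in this order (a step that is already met when the one before it is completed fails the run):
1. the plunger is pressed in while the table still stands at its first hole (value of joint plunger above 0.009 m and value of joint turntable between -0.06 and 0.06 rad), for 0.05 s.
2. the table is being turned clockwise with the plunger out of its hole (value of joint turntable between 0.2 and 0.7 rad and value of joint plunger above 0.006 m), for 0.05 s.
3. the plunger has sprung up into the next hole (value of joint turntable between 0.735 and 0.835 rad and value of joint plunger below 0.003 m), for 0.2 s.
At the end, for the whole second after the job is handed in: The table stands at the next hole clockwise (0.785 rad on, within 0.05 rad) and is at rest, the plunger is up (within 3 mm) in that hole, and the three blocks are in their nests (within 12 mm) (all of step 3 and velocity of joint turntable between -0.05 and 0.05 rad/s and distance between part_a and nest_a below 0.012 m and distance between part_b and nest_b below 0.012 m and distance between part_c and nest_c below 0.012 m); the robot touches nothing.
It fails at once if the table is turned past the next hole by more than half a hole pitch (value of joint turntable above 1.18 rad).
It fails at once if the table is turned the wrong way out of its hole (value of joint turntable below -0.2 rad).
It fails at once if a block is lifted or knocked out of its nest (distance between part_a and nest_a above 0.015 m or distance between part_b and nest_b above 0.015 m or distance between part_c and nest_c above 0.015 m).
It fails at once if a loose thing on the bench is moved by more than 20 mm or lifted (distance of any of gauge_block, plug_gauge, loose_clip, loose_assembly, tape_roll from where it was at the start of the episode above 0.02 m).
It fails at once if the table, its collar or its plunger is gripped or forced, the fingers pressing on it with over 45 N (contact force between the fingers and turntable above 45 N).
It also fails if it takes over 42 s, if anything falls off the work surface, if the arm or the gripper's body presses on something with over 40 N, if the wrist force passes 120 N, or if a joint passes its speed limit or range.

## Working session

There is one attempt and no reset: what is moved stays moved. The work goes in short steps, Python scripts to look and compute and a shell command to move; the robot and the scene stay as the last step left them, time stands still between calls to the robot, and variables do not carry over. Pictures are saved under pics/ and viewed, at most 10 in all, crops included, and the job is handed in when it is done.

```bash
mkdir -p pics
python3 - <<'E'
from bench import env
import cv2,numpy as np
s=env.observe();print({k:np.round(v,3) for k,v in s.items()})
for n in("scene","side","wrist"):
    im=env.grab_frame(n);cv2.imwrite(f"pics/{n}0.png",cv2.cvtColor(im,cv2.COLOR_RGB2BGR))
    print(n,{k:np.round(v,3).tolist() if not isinstance(v,str) else v for k,v in env.calibration(n).items()})
a=cv2.imread("pics/scene0.png");b=cv2.imread("pics/wrist0.png")
cv2.imwrite("pics/s0.png",a)
E
```

```text
{'t': np.float64(0.0), 'qpos': array([-0.042,  0.312,  0.014,  1.513, -0.004,  1.319, -0.027]), 'joint_velocities': array([-0.001,  0.001,  0.002,  0.   ,  0.001, -0.   ,  0.   ]), 'joint_efforts': array([-1.0000e-03, -3.7991e+01,  1.4600e-01, -2.3059e+01,  1.2000e-02,
        1.4000e-02,  0.0000e+00]), 'ee_pos': array([5.49318e+02, 2.20000e-02, 2.41224e+02]), 'eef_rot': array([-3.139,  0.   ,  1.571]), 'ft_force': array([-0.42 , -0.926, -0.156]), 'moment': array([-0.025,  0.025, -0.001]), 'gripper_force': np.float64(0.0), 'grip_width': np.float64(85.522)}
scene {'mtx': [[397.902, 0.0, 281.103], [0.0, 397.902, 205.937], [0.0, 0.0, 1.0]], 'world_to_cam': [[0.863, -0.504, 0.014, -492.151], [0.293, 0.524, 0.8, -161.942], [-0.411, -0.686, 0.6, -1175.364], [0.0, 0.0, 0.0, 1.0]]}
side {'mtx': [[411.41, 0.0, 280.521], [0.0, 411.41, 210.517], [0.0, 0.0, 1.0]], 'world_to_cam': [[-0.789, -0.614, 0.013, 354.155], [0.371, -0.459, 0.807, -311.396], [-0.49, 0.642, 0.59, -1136.981], [0.0, 0.0, 0.0, 1.0]]}
wrist {'mtx': [[346.859, 0.0, 277.829], [0.0, 346.859, 205.739], [0.0, 0.0, 1.0]], 'tool_from_camera': [[0.0, 0.955, 0.295, 75.874], [1.0, -0.001, 0.001, -0.424], [0.002, 0.295, -0.955, -131.445], [0.0, 0.0, 0.0, 1.0]]}
```

View pics/scene0.png

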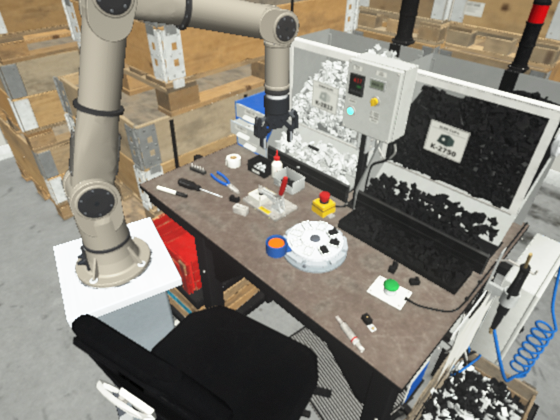

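View pics/wrist0.png

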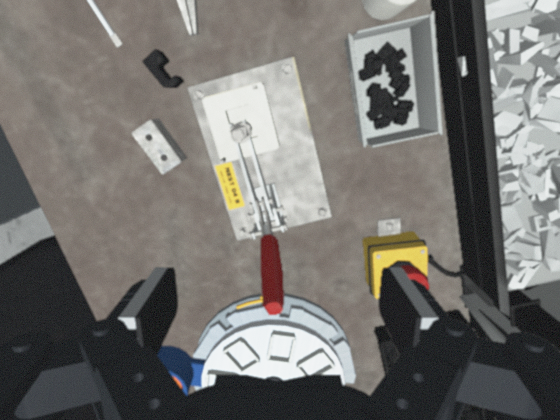

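The scene view shows the orange plunger and blue collar at about (277,243) and the table centre near (315,243). The wrist view shows the table at bottom centre, with a red clamp handle just behind it. Next I'll triangulate from the scene and side views.

```bash
cat > h.py <<'E'
import cv2,numpy as np
from bench import env
def ray(n,uv):
    c=env.calibration(n);K=np.array(c["mtx"]);T=np.array(c["world_to_cam"])
    d=np.linalg.solve(K,[uv[0],uv[1],1]);d=np.array([d[0],-d[1],-d[2]])
    return -T[:3,:3].T@T[:3,3],T[:3,:3].T@d
def plane(n,uv,z):
    o,d=ray(n,uv);return o+d*(z-o[2])/d[2]
def proj(n,p):
    c=env.calibration(n);T=np.array(c["world_to_cam"]);q=T[:3,:3]@p+T[:3,3]
    u=np.array(c["mtx"])@[q[0],-q[1],-q[2]];return u[:2]/u[2]
def blobs(im,kind):
    h=cv2.cvtColor(im,cv2.COLOR_RGB2HSV)
    lo,hi={"o":((5,150,120),(18,255,255)),"b":((100,120,60),(125,255,255))}[kind]
    m=cv2.inRange(h,lo,hi);n,l,st,c=cv2.connectedComponentsWithStats(m)
    return m,[(int(st[i,4]),c[i].round(1).tolist(),st[i,:4].tolist()) for i in range(1,n) if st[i,4]>25]
E
python3 - <<'E'
from h import *
for n in("scene","side"):
    im=cv2.imread(f"pics/{n}0.png")[:,:,::-1].copy()
    for k in "ob":
        for b in blobs(im,k)[1]: print(n,k,b,plane(n,b[1],66 if k=="o" else 72).round(1))
im=cv2.imread("pics/side0.png")
s=cv2.imread("pics/scene0.png")[190:280,250:360]
cv2.imwrite("pics/c1.png",np.vstack([cv2.resize(s,(440,360),interpolation=2)]))
E
```

```text
scene o (116, [275.9, 242.5], [268, 238, 16, 10]) [ 418.5 -227.8   66. ]
scene b (327, [254.4, 101.8], [236, 92, 30, 22]) [833.4 714.3  72. ]
scene b (92, [220.5, 178.5], [211, 171, 19, 15]) [410.9 154.4  72. ]
scene b (252, [276.9, 248.2], [266, 235, 25, 23]) [ 405.8 -255.6   72. ]
scene b (1013, [530.5, 342.1], [493, 268, 67, 114]) [ 747.3 -800.2   72. ]
scene b (68, [469.2, 363.8], [458, 355, 23, 18]) [ 583.4 -767.2   72. ]
scene b (152, [415.6, 383.5], [405, 366, 22, 37]) [ 451.8 -742.1   72. ]
side o (64, [327.4, 209.1], [322, 206, 12, 7]) [ 421.3 -232.8   66. ]
side o (50, [304.8, 380.9], [303, 367, 5, 24]) [105.  354.5  66. ]
side o (59, [292.7, 404.3], [288, 395, 10, 21]) [ 94.1 414.8  66. ]
side b (63, [326.9, 216.7], [321, 214, 13, 7]) [ 394.5 -186.9   72. ]
side b (170, [227.4, 297.7], [213, 286, 26, 26]) [406.7 288.8  72. ]
```

View pics/side0.png

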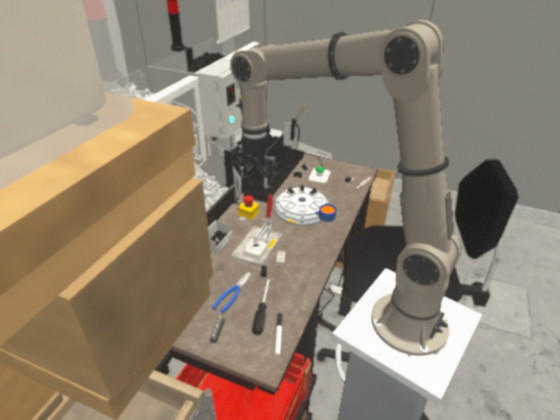

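View pics/c1.png

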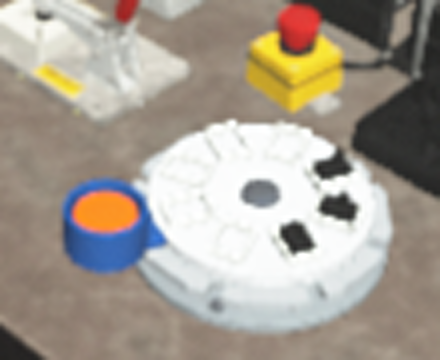

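Side view: plunger at (327,209), hub near (301,203), red handle top near (269,195). The scene crop shows the hub at (315,238). Next I'll triangulate the axis and the handle.

Run:
```python
from h import *
def tri(a,b):
    o1,d1=ray("scene",a);o2,d2=ray("side",b)
    A=np.c_[d1,-d2];t=np.linalg.lstsq(A,o2-o1,rcond=None)[0];p,q=o1+t[0]*d1,o2+t[1]*d2
    return ((p+q)/2).round(1),np.linalg.norm(p-q).round(1)
print("plunger",tri((276,242.7),(327.4,209.1)))
def red(n):
    im=cv2.imread(f"pics/{n}0.png");h=cv2.cvtColor(im,cv2.COLOR_BGR2HSV)
    m=cv2.inRange(h,(0,150,60),(4,255,255))|cv2.inRange(h,(172,150,60),(180,255,255))
    k,l,st,c=cv2.connectedComponentsWithStats(m)
    for i in range(1,k):
        if st[i,4]>20: ys,xs=np.where(l==i);print(n,st[i].tolist(),"top",xs[ys==ys.min()].mean(),ys.min(),"bot",xs[ys==ys.max()].mean(),ys.max())
def hub(n,x0,y0,w,h_):
    g=cv2.imread(f"pics/{n}0.png",0)[y0:y0+h_,x0:x0+w];m=(g<170).astype('uint8')
    k,l,st,c=cv2.connectedComponentsWithStats(m)
    for i in range(1,k): 
        if st[i,4]>8: print(n,"hub",st[i].tolist(),c[i]+[x0,y0]); 
for n in("scene","side"): red(n)
hub("scene",305,230,20,16);hub("side",292,194,20,16)
```

```text
plunger (array([ 418.6, -229.8,   67.9]), np.float64(2.4))
scene [528, 4, 22, 20, 307] top 535.6666666666666 4 bot 537.0 23
scene [274, 151, 6, 9, 35] top 276.5 151 bot 276.5 159
scene [279, 177, 9, 18, 80] top 285.0 177 bot 280.5 194
scene [320, 191, 10, 12, 89] top 325.0 191 bot 324.0 202
scene [153, 214, 49, 80, 1701] top 165.5 214 bot 189.66666666666666 293
side [167, 0, 11, 14, 133] top 171.5 0 bot 172.5 13
side [244, 195, 10, 10, 76] top 248.0 195 bot 248.0 204
side [267, 195, 5, 22, 76] top 270.0 195 bot 267.5 216
side [176, 352, 134, 68, 4089] top 296.0 352 bot 253.24 419
scene hub [5, 5, 10, 7, 53] [314.69811321 237.83018868]
side hub [7, 4, 6, 4, 21] [301.57142857 199.28571429]
```

Run:
```python
from h import *
def tri(a,b):
    o1,d1=ray("scene",a);o2,d2=ray("side",b)
    t=np.linalg.lstsq(np.c_[d1,-d2],o2-o1,rcond=None)[0];p,q=o1+t[0]*d1,o2+t[1]*d2
    return ((p+q)/2).round(1),np.linalg.norm(p-q).round(1)
h=tri((314.7,237.8),(301.6,199.3));print("hub",h)
print("handle top",tri((285,177),(270,195)),"bot",tri((280.5,194),(267.5,216)))
print(plane("scene",(314.7,237.8),50),plane("side",(301.6,199.3),50))
```

```text
hub (array([ 542.4, -247.9,   46.6]), np.float64(1.6))
handle top (array([544.8, -64.6, 160.6]), np.float64(2.3)) bot (array([540.6, -46.7,  86.1]), np.float64(4.0))
[ 539.11648122 -251.4460252    50.        ] [ 540.74274995 -244.36924909   50.        ]
```

```bash
python3 -m handwheel '{"dr":[[0,0,0],[0,0,0],[0,0,0],[0,0,0],[0,0,0]],"delta_pos":[[-30,-25,0],[-60,-50,0],[-90,-75,0],[-110,-90,0],[-110,-90,0]],"grip":[0,0,0,0,0]}' 20
python3 - <<'E'
from h import *
s=env.observe();im=env.grab_frame("wrist");print(s["ee_pos"],s["eef_rot"],s["grip_width"])
cv2.imwrite("pics/w1.png",im[:,:,::-1])
np.savez("w1.npz",p=s["ee_pos"],r=s["eef_rot"])
for k in "ob": print(k,blobs(im,k)[1])
E
```

```text
t: 0.57
ee_pos: [455.9, -116.6, 242.3]
eef_rot: [-3.139, 0.004, 1.56]
ft_force: [0.4, -0.1, 0.2]
grip_width: 25.8
gripper_force: 0.0
[ 455.91756372 -116.61791503  242.25195007] [-3.13885921  0.00359914  1.55998213] 25.776197514439662
o [(29, [512.1, 182.5], [505, 177, 17, 10]), (510, [255.9, 293.9], [247, 275, 20, 38])]
b [(987, [266.1, 283.9], [246, 255, 40, 67])]
```

View pics/w1.png

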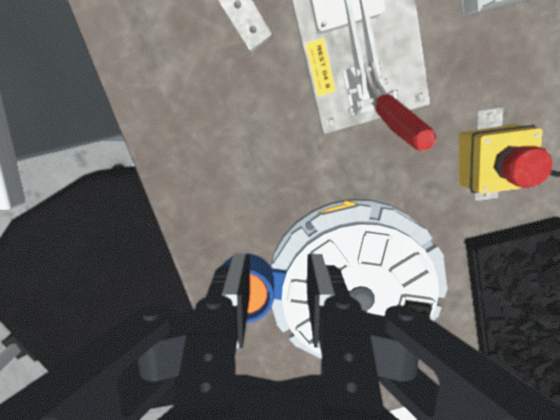

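The fingers are still closing and one of them partly hides the plunger, which is near (255,290). The hub is at (361,298). I'll let it settle and measure again.

```bash
python3 -m handwheel '{"dr":[[0,0,0],[0,0,0],[0,0,0],[0,0,0],[0,0,0]],"delta_pos":[[0,0,0],[0,0,0],[0,0,0],[0,0,0],[0,0,0]],"grip":[0,0,0,0,0]}'
python3 - <<'E'
from h import *
from scipy.spatial.transform import Rotation as R
s=env.observe();im=env.grab_frame("wrist");print(s["ee_pos"],s["eef_rot"],s["grip_width"])
cv2.imwrite("pics/w2.png",im[:,:,::-1])
c=env.calibration("wrist");K=np.array(c["mtx"]);T=np.array(c["tool_from_camera"]);W=R.from_euler("xyz",s["eef_rot"]).as_matrix()
def pl(uv,z):
    d=np.linalg.solve(K,[*uv,1]);d=W@T[:3,:3]@np.array([d[0],-d[1],-d[2]]);o=s["ee_pos"]+W@T[:3,3]
    return (o+d*(z-o[2])/d[2]).round(1)
for b in blobs(im,"o")[1]: print(b,pl(b[1],66))
for b in blobs(im,"b")[1]: print(b,pl(b[1],72))
g=cv2.cvtColor(im,cv2.COLOR_RGB2GRAY)[270:330,330:400];k,l,st,cc=cv2.connectedComponentsWithStats((g<140).astype('uint8'))
for i in range(1,k):
    if st[i,4]>60: print("hub?",st[i],cc[i]+[330,270],pl(cc[i]+[330,270],50))
m=blobs(im,"o")[0]; pts=np.argwhere(m[240:340,200:300])[:,::-1]+[200,240]
if len(pts)>50: print(cv2.minEnclosingCircle(pts.astype('float32')))
E
```

```text
t: 1.03
ee_pos: [460.5, -109.1, 242.1]
eef_rot: [-3.141, -0.0, 1.573]
ft_force: [0.1, 0.7, -0.2]
grip_width: -0.3
gripper_force: 0.0
[ 460.4736378  -109.06982366  242.10418498] [-3.14131094e+00 -1.68758733e-04  1.57281175e+00] -0.282007781226834
(26, [503.4, 193.5], [497, 188, 15, 10]) [ 666.4 -115.9   66. ]
(685, [228.2, 295.7], [215, 281, 29, 33]) [ 409.7 -223.5   66. ]
(660, [226.4, 278.4], [207, 262, 44, 52]) [ 409.7 -200.6   72. ]
hub? [   0   24   70   36 1626] [361.66174662 316.42558426] [ 550.6 -258.4   50. ]
((232.0, 297.5), 19.006677627563477)
```

View pics/w2.png

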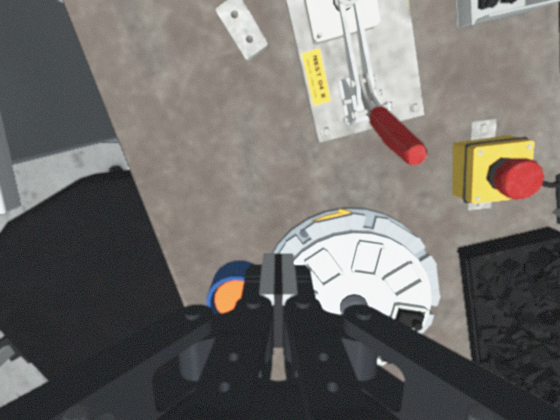

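The settled view has the plunger with its left edge at column 215 and rows 281–313, which fits a centre of (420,-230). I'll move above it, then descend.

```bash
python3 -m handwheel '{"dr":[[0,0,0],[0,0,0],[0,0,0],[0,0,0],[0,0,0]],"delta_pos":[[-35,-12,0],[-70,-24,0],[-105,-35,0],[-120,-40,20],[-120,-40,55]],"grip":[0,0,0,0,0]}'
python3 -m handwheel '{"dr":[[0,0,0],[0,0,0],[0,0,0],[0,0,0],[0,0,0]],"delta_pos":[[0,0,35],[0,0,65],[0,0,77],[0,0,77],[0,0,77]],"grip":[0,0,0,0,0]}'
python3 - <<'E'
from h import *
a=env.grab_frame("scene");b=env.grab_frame("side")
v=np.hstack([cv2.resize(a[190:280,230:330],(400,360)),cv2.resize(b[160:250,275:375],(400,360))])
cv2.imwrite("pics/c2.png",v[:,:,::-1])
E
```

```text
t: 1.5
ee_pos: [421.1, -237.6, 190.8]
eef_rot: [3.133, 0.008, 1.562]
ft_force: [1.3, 0.3, 0.1]
grip_width: -0.2
gripper_force: 0.0
t: 1.92
ee_pos: [420.0, -229.7, 110.0]
eef_rot: [-3.14, -0.0, 1.571]
ft_force: [1.0, 0.1, 1.2]
grip_width: 0.1
gripper_force: 0.0
```

View pics/c2.png

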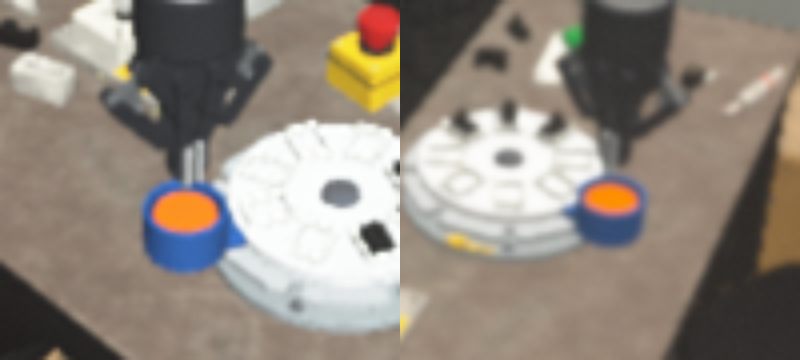

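Both views show the fingertips centred over the plunger, so I'll descend and feel for contact.

```bash
python3 -m handwheel '{"dr":[[0,0,0],[0,0,0],[0,0,0],[0,0,0],[0,0,0]],"delta_pos":[[0,0,10],[0,0,20],[0,0,24],[0,0,24],[0,0,24]],"grip":[0,0,0,0,0]}'
python3 -m handwheel '{"dr":[[0,0,0],[0,0,0],[0,0,0],[0,0,0]],"delta_pos":[[0,0,2],[0,0,4],[0,0,5],[0,0,5]],"grip":[0,0,0,0]}'
```

```text
t: 2.43
ee_pos: [419.7, -229.8, 85.9]
eef_rot: [-3.141, -0.0, 1.571]
ft_force: [0.5, -0.6, 0.0]
grip_width: -0.2
gripper_force: 0.0
t: 2.77
ee_pos: [419.9, -229.9, 81.2]
eef_rot: [-3.141, -0.0, 1.571]
ft_force: [0.3, 0.7, -0.0]
grip_width: -0.1
gripper_force: 0.0
```

```bash
for i in 1; do python3 -m handwheel '{"dr":[[0,0,0],[0,0,0],[0,0,0]],"delta_pos":[[0,0,3],[0,0,3],[0,0,3]],"grip":[0,0,0]}'; done
python3 -m handwheel '{"dr":[[0,0,0],[0,0,0],[0,0,0]],"delta_pos":[[0,0,3],[0,0,3],[0,0,3]],"grip":[0,0,0]}'
python3 -m handwheel '{"dr":[[0,0,0],[0,0,0],[0,0,0]],"delta_pos":[[0,0,3],[0,0,3],[0,0,3]],"grip":[0,0,0]}'
```

```text
t: 3.02
ee_pos: [419.9, -229.9, 78.1]
eef_rot: [-3.141, -0.0, 1.571]
ft_force: [0.5, 0.3, -0.4]
grip_width: 0.2
gripper_force: 0.0
t: 3.27
ee_pos: [420.3, -230.2, 75.6]
eef_rot: [3.141, 0.0, 1.571]
ft_force: [0.2, -0.9, 2.1]
grip_width: -0.2
gripper_force: 1.2
t: 3.52
ee_pos: [420.4, -230.2, 72.5]
eef_rot: [3.141, 0.0, 1.571]
ft_force: [0.4, -0.5, 3.3]
grip_width: -0.0
gripper_force: 1.5
```

```bash
python3 -m handwheel '{"dr":[[0,0,0],[0,0,0],[0,0,0]],"delta_pos":[[0,0,2],[0,0,4],[0,0,4]],"grip":[0,0,0]}'
python3 -m handwheel '{"dr":[[0,0,0],[0,0,0],[0,0,0]],"delta_pos":[[0,0,1.5],[0,0,2.5],[0,0,2.5]],"grip":[0,0,0]}'
python3 -m handwheel '{"dr":[[0,0,0],[0,0,0],[0,0,0]],"delta_pos":[[0,0,0],[0,0,0],[0,0,0]],"grip":[0,0,0]}'
```

```text
t: 3.77
ee_pos: [420.4, -230.2, 68.3]
eef_rot: [3.141, 0.0, 1.571]
ft_force: [0.8, 0.7, 4.2]
grip_width: -0.0
gripper_force: 2.1
t: 4.02
ee_pos: [420.4, -230.2, 65.8]
eef_rot: [3.141, 0.0, 1.571]
ft_force: [1.2, -1.3, 4.9]
grip_width: 0.1
gripper_force: 2.4
t: 4.27
ee_pos: [420.4, -230.1, 66.0]
eef_rot: [3.141, 0.0, 1.571]
ft_force: [0.8, -0.5, 4.3]
grip_width: 0.2
gripper_force: 2.4
```

```bash
python3 -m handwheel '{"dr":[[0,0,0],[0,0,0],[0,0,0]],"delta_pos":[[0,0,1],[0,0,1],[0,0,1]],"grip":[0,0,0]}'
python3 -m handwheel '{"dr":[[0,0,0],[0,0,0],[0,0,0]],"delta_pos":[[0,0,0.7],[0,0,0.7],[0,0,0.7]],"grip":[0,0,0]}'
```

```text
t: 4.52
ee_pos: [420.4, -230.2, 65.0]
eef_rot: [3.141, 0.0, 1.571]
ft_force: [0.7, -0.6, 5.4]
grip_width: -0.1
gripper_force: 2.5
t: 4.77
ee_pos: [420.4, -230.1, 64.3]
eef_rot: [3.141, 0.0, 1.571]
ft_force: [0.8, -1.1, 5.5]
grip_width: 0.2
gripper_force: 2.6
```

The plunger is pressed about 12.4 mm. Now I'll start the arc about the axis at (541.5,-248), going clockwise towards +y.

```bash
python3 -m handwheel '{"dr":[[0,0,0],[0,0,0],[0,0,0],[0,0,0],[0,0,0]],"delta_pos":[[3.2,0.5,0],[6.4,1.1,0],[9.5,1.8,0],[10.5,2.1,0],[10.5,2.1,0]],"grip":[0,0,0,0,0]}'
python3 -m handwheel '{"dr":[[0,0,0],[0,0,0],[0,0,0],[0,0,0],[0,0,0]],"delta_pos":[[2.6,0.7,0],[5.1,1.4,0],[7.7,2.1,0],[10.2,2.9,0],[10.2,2.9,0]],"grip":[0,0,0,0,0]}'
```

```text
t: 5.18
ee_pos: [422.4, -219.1, 64.3]
eef_rot: [3.141, -0.0, 1.571]
ft_force: [0.6, 1.8, 5.3]
grip_width: -0.1
gripper_force: 2.8
t: 5.6
ee_pos: [425.2, -208.9, 64.3]
eef_rot: [3.141, -0.0, 1.571]
ft_force: [0.5, 0.4, 4.9]
grip_width: -0.0
gripper_force: 2.8
```

Run:
```python
from h import *
from math import *
for n in("scene","side"):
    im=env.grab_frame(n)
    print(n,[(b,plane(n,b[1],72 if k=="b" else 55).round(1)) for k in "ob" for b in blobs(im,k)[1] if 250<b[1][0]<340 and 190<b[1][1]<270])
    if n=="scene": cv2.imwrite("pics/c3.png",cv2.resize(im[190:280,230:350],(640,480))[:,:,::-1])
```

```text
scene [((246, [275.5, 244.3], [264, 232, 25, 21]), array([ 410.4, -239.6,   72. ]))]
side [((78, [322.4, 218.8], [316, 216, 14, 7]), array([ 400. , -167.2,   72. ]))]
```

View pics/c3.png

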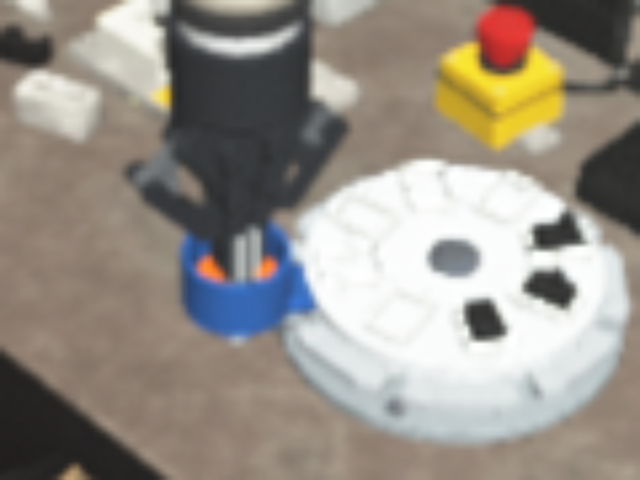

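The collar has moved with the fingers, about 20 mm in +y in the side view, and the fingers are still centred in it. I'll carry on to 30°.

```bash
python3 -m handwheel '{"dr":[[0,0,0],[0,0,0],[0,0,0],[0,0,0],[0,0,0]],"delta_pos":[[3.4,1.2,0],[6.8,2.5,0],[10,3.8,0],[10,3.8,0],[10,3.8,0]],"grip":[0,0,0,0,0]}'
python3 -m handwheel '{"dr":[[0,0,0],[0,0,0],[0,0,0],[0,0,0],[0,0,0]],"delta_pos":[[2.4,1.1,0],[4.8,2.3,0],[7.2,3.5,0],[9.6,4.7,0],[9.6,4.7,0]],"grip":[0,0,0,0,0]}'
python3 -m handwheel '{"dr":[[0,0,0],[0,0,0],[0,0,0],[0,0,0],[0,0,0]],"delta_pos":[[3.7,2.1,0],[7.4,4.4,0],[11,6.8,0],[14.3,9.1,0],[17.7,11.8,0]],"grip":[0,0,0,0,0]}'
python3 -m handwheel '{"dr":[[0,0,0],[0,0,0],[0,0,0]],"delta_pos":[[0,0,0],[0,0,0],[0,0,0]],"grip":[0,0,0]}'
python3 - <<'E'
from h import *
for n in("scene","side"):
    im=env.grab_frame(n)
    print(n,[(b[0],b[1],plane(n,b[1],72).round(1)) for k in "ob" for b in blobs(im,k)[1] if 250<b[1][0]<340 and 190<b[1][1]<270])
E
```

```text
t: 6.12
ee_pos: [429.0, -198.9, 64.2]
eef_rot: [3.141, -0.0, 1.571]
ft_force: [0.5, 0.3, 5.8]
grip_width: -0.1
gripper_force: 2.7
t: 6.53
ee_pos: [433.6, -189.3, 64.2]
eef_rot: [-3.142, -0.0, 1.571]
ft_force: [0.2, 0.4, 4.8]
grip_width: -0.2
gripper_force: 2.7
t: 6.95
ee_pos: [444.7, -172.2, 64.1]
eef_rot: [-3.14, 0.0, 1.57]
ft_force: [-0.1, -0.7, 7.1]
grip_width: 0.4
gripper_force: 2.9
t: 7.2
ee_pos: [445.2, -171.6, 64.1]
eef_rot: [-3.141, -0.0, 1.571]
ft_force: [0.4, 0.1, 5.1]
grip_width: -0.0
gripper_force: 2.7
scene [(248, [275.4, 235.0], array([ 430.1, -204.4,   72. ]))]
side [(85, [311.8, 221.5], array([ 419.6, -132.2,   72. ]))]
```

The collar is following well at about 30°. Next I'll go to 43.5°, then ease up so the plunger can find the hole.

```bash
python3 -m handwheel '{"dr":[[0,0,0],[0,0,0],[0,0,0],[0,0,0],[0,0,0]],"delta_pos":[[3.3,2.7,0],[6.5,5.6,0],[9.7,8.6,0],[12.6,11.6,0],[15.5,14.7,0]],"grip":[0,0,0,0,0]}'
python3 -m handwheel '{"dr":[[0,0,0],[0,0,0],[0,0,0],[0,0,0],[0,0,0]],"delta_pos":[[1.6,1.9,0],[3.2,3.9,0],[4.7,5.9,0],[4.7,5.9,0],[4.7,5.9,0]],"grip":[0,0,0,0,0]}'
python3 -m handwheel '{"dr":[[0,0,0],[0,0,0],[0,0,0],[0,0,0],[0,0,0]],"delta_pos":[[0,0,-2],[0,0,-4],[0,0,-6],[0,0,-8],[0,0,-8]],"grip":[0,0,0,0,0]}'
python3 - <<'E'
from h import *
for n in("scene","side"):
    im=env.grab_frame(n)
    print(n,[(b[0],b[1],plane(n,b[1],72).round(1)) for k in "ob" for b in blobs(im,k)[1] if 250<b[1][0]<340 and 190<b[1][1]<270])
E
```

```text
t: 7.72
ee_pos: [459.4, -156.6, 64.1]
eef_rot: [-3.14, 0.0, 1.57]
ft_force: [-0.3, -0.1, 6.0]
grip_width: 0.2
gripper_force: 3.0
t: 8.13
ee_pos: [465.7, -151.3, 64.1]
eef_rot: [-3.141, -0.001, 1.571]
ft_force: [0.7, 0.8, 6.2]
grip_width: -0.0
gripper_force: 2.8
t: 8.55
ee_pos: [465.0, -151.6, 71.7]
eef_rot: [-3.14, -0.0, 1.571]
ft_force: [-0.5, -1.3, 1.2]
grip_width: -0.3
gripper_force: 0.0
scene [(221, [277.1, 229.5], array([ 446.8, -185.2,   72. ]))]
side [(70, [304.2, 222.3], array([ 437. , -112.5,   72. ]))]
```

No load on the fingers, so the pin is rubbing under the plate just short of the hole. I'll press again, go about 1.3° further and ease up.

```bash
python3 -m handwheel '{"dr":[[0,0,0],[0,0,0],[0,0,0],[0,0,0],[0,0,0]],"delta_pos":[[0,0,3],[0,0,6],[0,0,7.5],[0,0,7.5],[0,0,7.5]],"grip":[0,0,0,0,0]}'
python3 -m handwheel '{"dr":[[0,0,0],[0,0,0],[0,0,0],[0,0,0]],"delta_pos":[[0.7,0.9,0],[1.4,1.9,0],[1.4,1.9,0],[1.4,1.9,0]],"grip":[0,0,0,0]}'
python3 -m handwheel '{"dr":[[0,0,0],[0,0,0],[0,0,0],[0,0,0],[0,0,0]],"delta_pos":[[0,0,-2],[0,0,-4],[0,0,-6],[0,0,-7.5],[0,0,-7.5]],"grip":[0,0,0,0,0]}'
```

```text
t: 9.07
ee_pos: [465.8, -151.6, 64.7]
eef_rot: [-3.141, -0.0, 1.571]
ft_force: [-1.9, 0.6, 5.2]
grip_width: 0.1
gripper_force: 2.5
t: 9.4
ee_pos: [468.0, -150.1, 64.8]
eef_rot: [3.141, -0.0, 1.571]
ft_force: [-0.7, 1.1, 4.7]
grip_width: 0.1
gripper_force: 2.5
t: 9.82
ee_pos: [468.0, -150.2, 72.4]
eef_rot: [3.141, -0.0, 1.571]
ft_force: [-0.4, 1.7, 3.5]
grip_width: 0.0
gripper_force: 1.8
```

The fingers still carry load at about 4 mm depth, so the plunger has risen into the hole. I'll lift straight up.

```bash
python3 -m handwheel '{"dr":[[0,0,0],[0,0,0],[0,0,0],[0,0,0],[0,0,0]],"delta_pos":[[0,0,-2],[0,0,-4],[0,0,-6],[0,0,-9],[0,0,-12]],"grip":[0,0,0,0,0]}'
python3 -m handwheel '{"dr":[[0,0,0],[0,0,0],[0,0,0],[0,0,0],[0,0,0]],"delta_pos":[[0,0,-15],[0,0,-40],[0,0,-75],[0,0,-110],[0,0,-110]],"grip":[0,0,0,0,0]}'
python3 -m handwheel '{"dr":[[0,0,0],[0,0,0],[0,0,0],[0,0,0],[0,0,0]],"delta_pos":[[0,-15,0],[0,-35,0],[0,-60,0],[0,-60,0],[0,-60,0]],"grip":[0,0,0,0,0]}'
python3 - <<'E'
from h import *
a=env.grab_frame("scene");b=env.grab_frame("side")
for n,im in(("scene",a),("side",b)):
    print(n,[(q[0],q[1],plane(n,q[1],66).round(1)) for q in blobs(im,"o")[1] if 250<q[1][0]<340 and 190<q[1][1]<270])
v=np.hstack([cv2.resize(a[180:270,240:340],(400,360)),cv2.resize(b[170:260,260:360],(400,360))])
cv2.imwrite("pics/c4.png",v[:,:,::-1])
E
```

```text
t: 10.23
ee_pos: [467.2, -150.7, 83.9]
eef_rot: [-3.14, 0.0, 1.57]
ft_force: [-0.1, -0.5, -0.1]
grip_width: 0.3
gripper_force: 0.0
t: 10.65
ee_pos: [472.2, -152.2, 201.3]
eef_rot: [3.128, 0.004, 1.57]
ft_force: [1.5, -0.6, 0.8]
grip_width: -0.3
gripper_force: 0.0
t: 11.07
ee_pos: [406.7, -150.7, 194.1]
eef_rot: [-3.142, -0.0, 1.569]
ft_force: [0.7, 0.2, -0.5]
grip_width: 0.1
gripper_force: 0.0
scene [(93, [276.6, 222.3], array([ 466.1, -148.6,   66. ]))]
side [(67, [303.4, 214.6], array([ 468.6, -152.8,   66. ]))]
```

View pics/c4.png

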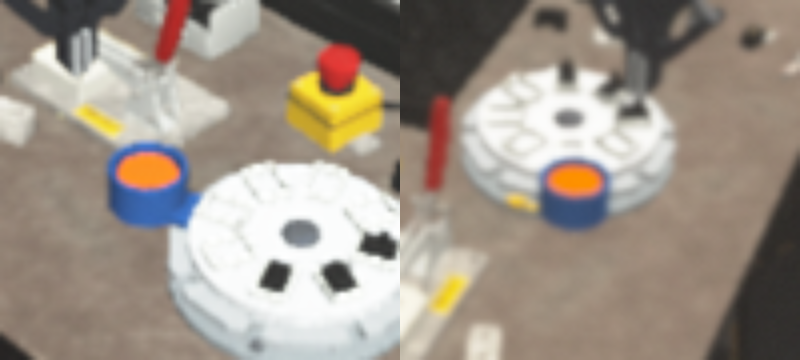

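The plunger is up at (467,-151), one pitch on. Its chord of about 93 mm matches 45°. The blocks are in their nests and the arm is clear, so I'll hand in.

```bash
python3 -m handwheel '{"dr":[[0,0,0],[0,0,0],[0,0,0]],"delta_pos":[[0,0,0],[0,0,0],[0,0,0]],"grip":[0,0,0]}'; python3 -c "
from bench import env
print(env.hand_in())"
```

```text
t: 11.42
ee_pos: [408.4, -150.4, 194.0]
eef_rot: [3.142, 0.0, 1.571]
ft_force: [-0.5, 1.0, 0.4]
grip_width: 0.1
gripper_force: 0.0
the job is handed in; nothing more can be done
None
```

I turned the table one hole clockwise, let the plunger spring back up into that hole, moved the arm clear, and handed the job in at 11.4 s; no verdict came back, but the final pictures show the plunger up one hole on and the blocks in their nests.

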